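# Lay out the power-supply parts in the chassis tray

### The arm

A 6-joint arm with a two-finger parallel gripper is mounted at the origin on the work surface. World frame = base frame: x ahead of the robot, y to its left, z up, the work surface at z = 0. Lengths are in m, angles in rad, forces in N, time in s.
With the tool pointing down it reaches from about 0.275 to 0.85 m from the base axis. Payload 19 kg.
Tool frame: the origin (TCP) lies between the finger pads; the fingertips stand 22 mm ahead of it and the grasp point (between the pads) lies 3 mm ahead of it; z points along the fingers, y is the direction in which the jaws open and shut (so a half turn about z gives the same grasp; the last joint's range is limited). The gripper opens to 85 mm and grips with 20 to 120 N. Pads are 22 mm wide; open, the fingers measure 114 mm over their backs; the gripper's body (76 mm by 85 mm) begins 54 mm behind the grasp point. The pads swing forward as they close: fully open they stand 13 mm farther back than shut.
Start: joints at [-1.332, 0.15, 1.437, -0, 1.554, -0.134], TCP at [0.209, -0.535, 0.253] pointing down, gripper open.
Joint ranges: [-2.8, 2.8], [-0.68, 2.1], [0.12, 2.68], [-1.39, 4.53], [0.16, 2.79], [-2.81, 2.81]. Speed limits (rad/s): [1.89, 1.89, 2.22, 3.01, 3.01, 3.01].

### API

Orientations are given as a unit quaternion [x, y, z, w].
In Python, from workcell import * gives the robot as it stands.
- The arm moves only by the tool carry_out, never from a script. Its argument "plan" is one flat list of numbers, 7 for each row, row after row: the turn, a rotation vector about the tool's x, y, z in degrees, then the shift along the tool's x, y, z in cm, then the closure, from 0 (fully open) to 1 (shut). A call has 1 to 10 rows; each row shifts and turns the pose as measured when the row begins, along the tool's axes as they then stand; what a row does not reach is not made up. A row lasts 1/12 s, in which the tool goes at most 41.7 mm and 7.16 degrees, less where a joint would pass 70% of its speed; a pose out of reach is approached as far as the arm can. A call is refused whole if a number of a shift passes 4.17 or a number of a turn 7.16, either way. A call with a gripper value outside its range is refused whole. The fingers move at their own pace and stop on an object; "newtons" is the grip in N (left out, the last holds). Time passes only in rows, so rows that do not move let the fingers close. It gives the time, the measured TCP pose, the force and the opening at its end, in the units of the state.
- get_state(): the state, without advancing time (a new reading comes with each control period).
- capture(name): name is "side" or "top"; returns a dict with "frame" (384x512x3 uint8, blue, green, red), "intrinsics" (3x3 intrinsics, pixels), "world_to_cam" (4x4, takes a point from world to camera coordinates). Camera axes: x right, y up, looking along -z (the intrinsics and any distortion apply to the point x, -y, -z); pixel columns grow to the right and rows downward; lengths in m; the calibration is good to about 2 mm. A picture is of the moment at which its call begins. There is no depth.
- hand_in(): hands the job in, once; it reports no verdict.
The state is a dict: "clock": time; "joint_pos": joint angles; "joint_vel": joint speeds; "joint_torque": joint torques, N m; "tcp_pos": TCP position; "tcp_rot": TCP orientation; "force": force on the tool from outside, world axes, zero at the start; "moment": the same for the moment, N m; "opening": finger opening in m.
Only numpy, scipy, OpenCV 4.12 (cv2) and the standard library are available. Lean on these libraries where they do the work, as an engineer would, in place of code of your own. Each camera call takes 0.05 s, during which the arm holds its last target. There are 200 camera calls.

### The job

Lay out the power-supply parts from the blue mat in the open aluminium chassis tray, all upright: the square black rectifier block halfway between the transformer and the line filter, with the finned heat sink centred on top of it; the big capacitor straight behind the rectifier, in the middle of the clear gap between the rectifier and the tall rear rail; and the white relay straight in front of the transformer, in the middle of the clear gap between the transformer and the low front rail. Leave the small capacitor and the fan where they stand on the mat.

Things in the scene. Friction and masses are not known exactly. Their poses are not given: they have to be found in the camera images.
- chassis: Fixed open aluminium tray, 240 mm deep (x) by 280 wide (y), floor 3 mm thick. Origin: centre of its underside, on the table; x to the rear (away from the robot), z up; may lie left or right. Rear rail 30 mm high, inner face at x=+117 mm; front rail 12 mm high, at x=-117. Origin is halfway between transformer and filter; middle of the gap from a rectifier there to the rear rail: (+68.5, 0) mm.
- transformer: Fixed transformer at one side of the tray (left or right): copper winding, dark steel core, 60 mm deep (x) by 50 wide (y), 48 high. Origin: centre of its underside, on the tray floor 3 mm above the table; axes parallel to the tray's. Centre lies 100 mm beside the tray's. Middle of the clear gap between it and the front rail: x=-73.5, y=0 mm from its origin.
- line_filter: Fixed line filter at the tray's other side, 100 mm beside its centre: plain steel can with two black strips and tabs on top, 60 mm deep (x) by 50 wide (y), 38 high with tabs. Origin: centre of its underside, on the tray floor; axes parallel to the tray's.
- rectifier_mid (a point): Loose rectifier: plain black square block on a thin aluminium base, 40 x 40 mm, 20 high, flat top. Point: its centre, 10 mm above its underside; x and y square to its sides, z up. Starts upright on the 4 mm thick blue mat, as do all six loose parts, in two rows of three about 100 mm apart in shuffled places.
- heatsink_mid (a point): Loose heat sink: bare aluminium, 50 x 50 mm, 26 mm high, a 6 mm thick flat base with eight upright fins along its x. Point: its centre, 13 mm above its underside; x and y axes square to its sides, z up.
- big_capacitor_mid (a point): Loose big capacitor: upright black cylinder with aluminium top, 35 mm diameter, 50 mm high: the larger of two capacitors. Point: its centre, 25 mm above its underside; z up along its axis.
- relay_mid (a point): Loose relay: white upright block with grey foot, 28 x 28 mm, 36 mm high. Point: its centre, 18 mm above its underside; x and y axes square to its sides, z up.
- small_capacitor_mid (a point): Small capacitor, to be left alone: upright black cylinder with aluminium top, 22 mm diameter, 30 mm high, loose on the mat. Point: its centre, 15 mm above its underside.
- fan_mid (a point): Cooling fan, to be left alone: flat black square frame with a round rotor, 40 x 40 mm, 10 mm high, loose on the mat. Point: its centre, 5 mm above its underside.
Mind the look-alikes: they are no part of the job. Leave any orange or red look-alike of the part that bears heatsink_mid alone.

How it is judged:
By the outcome, as a careful person would: the job done as asked, in the order asked, and still so for the second after the job is handed in, with the robot touching nothing.
It also fails if it takes over 104 s, if anything falls off the work surface, if the arm or the gripper's body presses on something with over 40 N, if the wrist force passes 120 N, or if a joint passes its speed limit or range.

## Working session

There is one attempt and no reset: what is moved stays moved. The work goes in short steps, Python scripts to look and compute and a tool call to move; the robot and the scene stay as the last step left them, time stands still between calls to the robot, and variables do not carry over. Pictures are saved under pics/ and viewed, about 12 in all and at most 16, crops included, and the job is handed in when it is done.

Besides the shell and the picture viewer there is one more tool, called after "Request:" as name(argument=value, ...), one argument or row to a line, values as JSON. carry_out: Moves the arm, as the interface text tells. Its arguments: {"type":"object","properties":{"plan":{"type":"array","items":{"type":"number"}},"newtons":{"type":"number"}},"required":["plan"]}

```bash
mkdir -p pics; ls; python3 - <<'E'
from workcell import *
import cv2
s=get_state(); print({k:(np.round(v,4) if k!='clock' else v) for k,v in s.items()} if 'np' in globals() else s)
for n in ['side','top']:
    c=capture(n); cv2.imwrite(f'pics/{n}0.png',c['frame']); print(c['intrinsics'],c['world_to_cam'],c.keys())
E
```

```text
pics
{'clock': 0.0, 'joint_pos': array([-1.33198951e+00,  1.51011908e-01,  1.43804459e+00,  3.06670294e-05,
        1.55381079e+00, -1.34001377e-01]), 'joint_vel': array([ 6.44643057e-04, -6.87705545e-04,  4.41953578e-04, -7.58389528e-05,
       -4.32951970e-04,  1.01870308e-03]), 'joint_torque': array([-4.01684674e-04, -7.13058901e+01, -5.70868814e+01, -2.90756052e-04,
        9.08768823e-03, -7.70889801e-05]), 'tcp_pos': array([ 0.20936902, -0.53528471,  0.25265394]), 'tcp_rot': array([ 9.82676853e-01,  1.85326186e-01, -1.80719201e-05, -6.37247982e-04]), 'force': array([-0.54756808,  0.54699006,  0.61900469]), 'moment': array([ 0.01514179, -0.02704901, -0.06269365]), 'opening': 0.08527932286964014}
[[493.73350245   0.         254.52445393]
 [  0.         493.73350245 186.13436092]
 [  0.           0.           1.        ]] [[-0.97383819 -0.22628836  0.0208026   0.4828931 ]
 [ 0.14383654 -0.54294583  0.82735777 -0.11655815]
 [-0.17592675  0.80870477  0.56128992 -1.06023343]
 [ 0.          0.          0.          1.        ]] dict_keys(['frame', 'intrinsics', 'world_to_cam'])
[[443.68480598   0.         255.02235319]
 [  0.         443.68480598 187.08411203]
 [  0.           0.           1.        ]] [[ 2.68940646e-02 -9.99632777e-01  3.31959690e-03 -2.03808040e-02]
 [ 9.95924172e-01  2.70799891e-02  8.60332339e-02 -4.65476920e-01]
 [-8.60915352e-02  9.92283442e-04  9.96286737e-01 -1.19748279e+00]
 [ 0.00000000e+00  0.00000000e+00  0.00000000e+00  1.00000000e+00]] dict_keys(['frame', 'intrinsics', 'world_to_cam'])
```

```bash
python3 -c "
import cv2
for n in ['side','top']: cv2.imwrite(f'pics/{n}0b.png',cv2.resize(cv2.imread(f'pics/{n}0.png'),(800,600),interpolation=cv2.INTER_CUBIC))"
```

```text
(no output)
```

View pics/top0b.png

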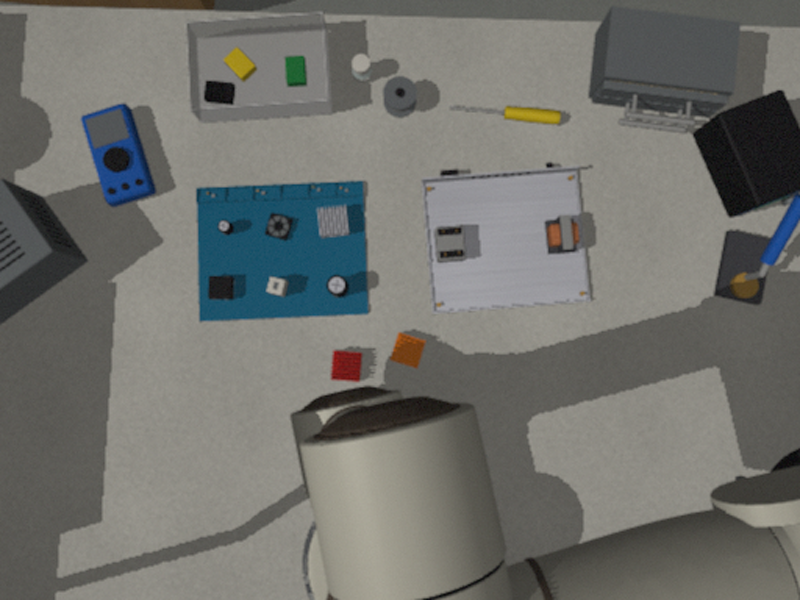

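View pics/side0b.png

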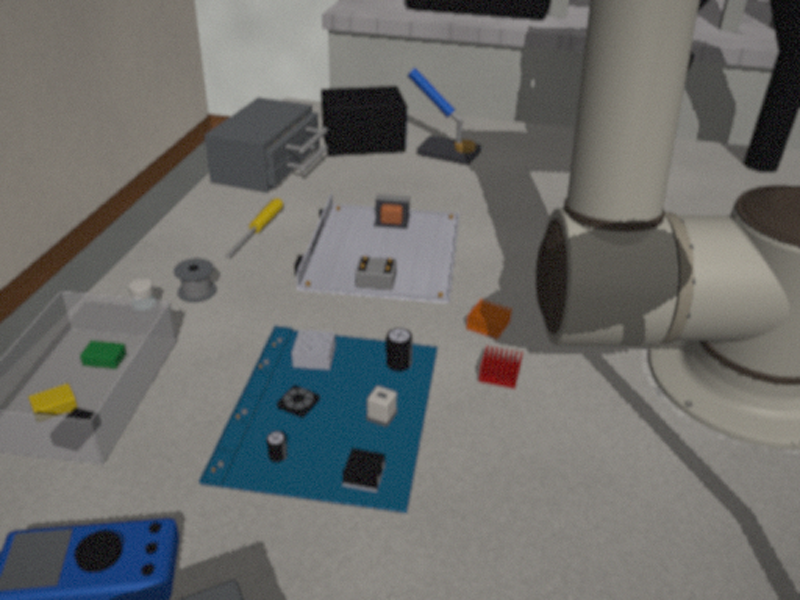

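The top view shows the mat left (y>0) with the heat sink at (333,221), rectifier (221,287), relay (277,286), big capacitor (337,285), small capacitor (225,227) and fan (278,226). The tray is to the right, with the transformer at (563,234) and the filter at (450,243). The red and orange look-alikes lie nearer the robot. Next I'll take averaged close crops.

```bash
cat > h.py <<'E'
import numpy as np, cv2
from workcell import *
def avg(n,k=6):
    f=[capture(n) for _ in range(k)]
    c=dict(f[-1]); c['frame']=np.mean([x['frame'] for x in f],0).astype(np.uint8); return c
def ray(c,u,v,z):
    K,T=c['intrinsics'],np.array(c['world_to_cam'])
    d=np.linalg.inv(K)@[u,v,1]; d=T[:3,:3].T@np.array([d[0],-d[1],-d[2]]); o=-T[:3,:3].T@T[:3,3]
    return o+d*(z-o[2])/d[2]
def proj(c,P):
    T=c['world_to_cam']; p=np.atleast_2d(P)@T[:3,:3].T+T[:3,3]; q=np.c_[p[:,0],-p[:,1],-p[:,2]]@c['intrinsics'].T
    return q[:,:2]/q[:,2:]
def crop(c,x,y,w,h,s,name):
    im=cv2.resize(c['frame'][y:y+h,x:x+w],None,fx=s,fy=s,interpolation=cv2.INTER_CUBIC)
    for i in range(0,w,10): cv2.putText(im,str(x+i),(i*s,8),0,.3,(0,255,255),1); cv2.line(im,(i*s,0),(i*s,4),(0,255,255),1)
    for i in range(0,h,10): cv2.putText(im,str(y+i),(0,i*s+4),0,.3,(0,255,255),1)
    cv2.imwrite(f'pics/{name}.png',im)
E
python3 - <<'E'
from h import *
import pickle
t=avg('top');s=avg('side'); pickle.dump((t,s),open('cams.pkl','wb'))
crop(t,122,112,118,98,6,'mat_t'); crop(t,266,100,120,100,6,'tray_t')
E
```

```text
(no output)
```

View pics/mat_t.png

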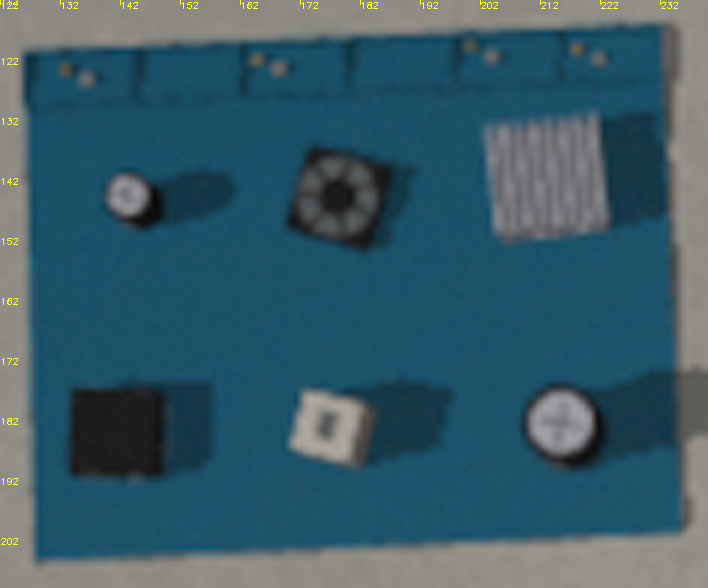

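View pics/tray_t.png

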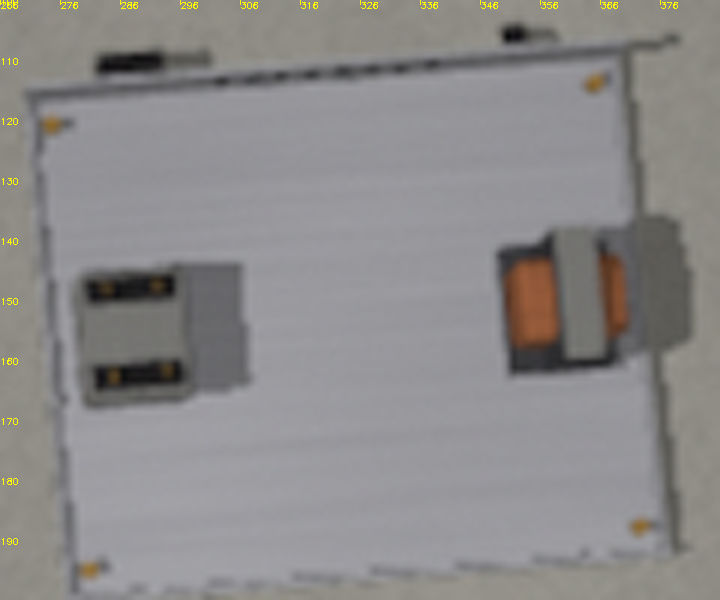

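The mat crop shows the relay and fan rotated by about 10–15° and the others nearly square; the tray crop gives screw heads at (52,125), (594,84), (640,526) and (90,570) in crop pixels. I'll fit silhouettes for the parts and use the screws and filter for the tray.

```bash
cat > fit.py <<'E'
from h import *
from scipy.optimize import minimize
def pts(x,y,a,shape,z0):
    L,H=shape[0],shape[1]
    if shape[2]=='b': q=np.array([[i,j] for i in(-L/2,L/2) for j in(-L/2,L/2)])
    else: t=np.linspace(0,2*np.pi,32,endpoint=False); q=np.c_[np.cos(t),np.sin(t)]*L/2
    R=np.array([[np.cos(a),-np.sin(a)],[np.sin(a),np.cos(a)]]); q=q@R.T+[x,y]
    return np.r_[np.c_[q,np.full(len(q),z0)],np.c_[q,np.full(len(q),z0+H)]]
def mask(c,bgf): return bgf(c['frame'].astype(float))
def fit(c,m,shape,z0,p0):
    S=8
    def cost(p):
        uv=proj(c,pts(*p,shape,z0)); x0,y0=np.floor(uv.min(0)).astype(int)-4; x1,y1=np.ceil(uv.max(0)).astype(int)+5
        mm=m[y0:y1,x0:x1]; r=np.zeros(((y1-y0)*S,(x1-x0)*S),np.float32)
        h=cv2.convexHull(((uv-[x0,y0]+.5)*S-.5).astype(np.float32)); cv2.fillConvexPoly(r,np.round(h*16).astype(np.int32),1,shift=4)
        r=cv2.resize(r,(x1-x0,y1-y0),interpolation=cv2.INTER_AREA)
        return np.sum((r-mm)**2)
    best=None
    for a in (np.radians([-30,0,30]) if shape[2]=='b' else [0]):
        o=minimize(cost,[p0[0],p0[1],a],method='Nelder-Mead',options=dict(initial_simplex=np.array([[p0[0],p0[1],a],[p0[0]+.008,p0[1],a],[p0[0],p0[1]+.008,a],[p0[0],p0[1],a+.2]]),xatol=1e-5,fatol=1e-3,maxiter=300))
        if best is None or o.fun<best.fun: best=o
    return best
SH=dict(rect=(.04,.02,'b'),sink=(.05,.026,'b'),bigc=(.035,.05,'c'),relay=(.028,.036,'b'),smallc=(.022,.03,'c'),fan=(.04,.01,'b'))
def notblue(f):
    b,g,r=f[...,0],f[...,1],f[...,2]
    k=(b-r)/(b+g+r+1); return np.clip((0.26-k)/0.16,0,1)
E
python3 - <<'E'
from fit import *
import pickle
t,s=pickle.load(open('cams.pkl','rb'))
f=t['frame'].astype(float)
for n,(u,v) in dict(mat=(176,165),shadow=(190,183),rectblk=(141,185),relay=(176,183),sink=(212,142)).items(): print(n,f[v,u])
px=dict(rect=(141,183.5),sink=(213,142),bigc=(215,183),relay=(177,183),smallc=(143,145),fan=(178,145))
T={}
for n,(u,v) in px.items():
    sh=SH[n]; p=ray(t,u,v,.004+sh[1]*.8)
    o=fit(t,notblue(f),sh,.004,p); T[n]=o.x
    o2=fit(s,notblue(s['frame'].astype(float)),sh,.004,o.x)
    print(n,'top',np.round(o.x[:2]*1e3,1),round(np.degrees(o.x[2]),1),round(o.fun,1),'side',np.round(o2.x[:2]*1e3,1),round(np.degrees(o2.x[2]),1),round(o2.fun,1))
sc=[(52,125),(594,84),(640,526),(90,570)]
P=np.array([ray(t,266+(a+.5)/6-.5,100+(b+.5)/6-.5,.004) for a,b in sc]); print(np.round(P*1e3,1),P.mean(0))
d=[P[1]-P[0],P[2]-P[3],P[0]-P[3],P[1]-P[2]]
for v in d: print(np.linalg.norm(v),np.degrees(np.arctan2(v[1],v[0])))
crop(s,185,115,118,86,6,'tray_s')
print('cam',[-c['world_to_cam'][:3,:3].T@c['world_to_cam'][:3,3] for c in(t,s)])
E
```

```text
mat [106.  82.  30.]
shadow [70. 56. 16.]
rectblk [30. 28. 29.]
relay [90. 90. 87.]
sink [124. 119. 120.]
rect top [467.4 305.3] 1.9 14.5 side [464.4 309. ] 1.4 16.0
sink top [590.  112.4] 7.2 8.3 side [588.3 116.9] 13.5 188.6
bigc top [473.5  99.5] 4.9 14.0 side [471.5  96.2] 9.9 258.0
relay top [471.2 205.8] -10.5 5.0 side [469.8 205.9] -14.7 6.5
smallc top [574.3 302.9] 7.2 5.5 side [572.8 300.4] 17.7 15.0
fan top [580.3 210.1] -15.3 14.8 side [578.6 209.8] 84.5 57.8
[[ 657.2  -56.9    4. ]
 [ 683.9 -311.4    4. ]
 [ 475.7 -333.9    4. ]
 [ 448.3  -79.3    4. ]] [ 0.56625064 -0.19539499  0.004     ]
0.2559242943511273 -84.01664764560408
0.2560837981910335 -83.86428794192875
0.2101147852749201 6.129928550741911
0.20943428289048577 6.173793412112928
cam [array([ 0.36103471, -0.00657997,  1.23315037]), array([0.30050164, 0.90340416, 0.68148819])]
```

View pics/tray_s.png

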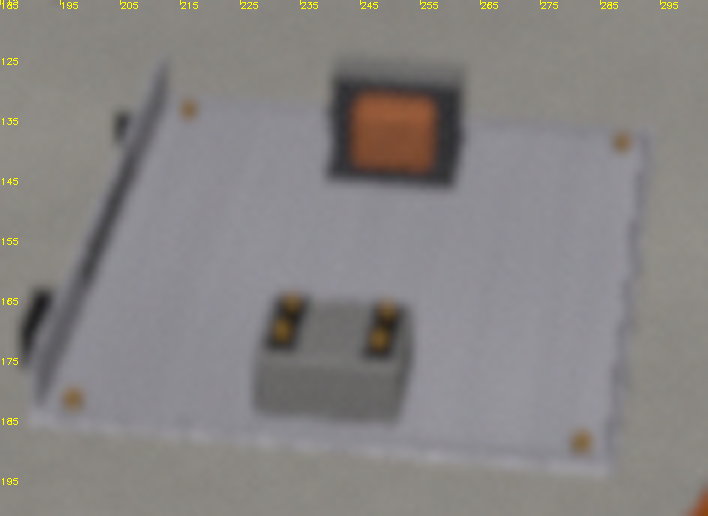

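The side crop shows the screws at (188,109), (621,141), (581,441) and (72,398), the filter's foot corners at (255,413)/(397,420), and the transformer's foot corners at (328,180)/(455,186). I'll check the tray pose against those.

```bash
python3 - <<'E'
from fit import *
import pickle
t,s=pickle.load(open('cams.pkl','rb'))
g=lambda a,b,z:ray(s,185+(a+.5)/6-.5,115+(b+.5)/6-.5,z)
P=np.array([g(a,b,.004) for a,b in[(188,109),(621,141),(581,441),(72,398)]]);print(np.round(P*1e3,1),P.mean(0))
for v in [P[1]-P[0],P[3]-P[0],P[2]-P[3],P[1]-P[2]]: print(np.linalg.norm(v),np.degrees(np.arctan2(v[1],v[0])))
a=np.radians(6.1);R=np.array([[np.cos(a),-np.sin(a)],[np.sin(a),np.cos(a)]])
for o in ([.5663,-.1954],P.mean(0)[:2]):
  for q in [(255,413),(397,420),(328,180),(455,186)]:
    print(np.round(R.T@(g(*q,.003)[:2]-o)*1e3,1))
k=lambda a,b,z:ray(t,266+(a+.5)/6-.5,100+(b+.5)/6-.5,z)
o=np.array([.5663,-.1954])
print('top: rear rail ends z30, transformer band z51, front rail')
for x,y,z in [(28,92,.03),(625,48,.03),(77,597,.012),(678,550,.012),(553,230,.051),(607,358,.051),(77,275,.035),(190,397,.035)]: print(np.round(R.T@(k(x,y,z)[:2]-o)*1e3,1))
E
```

```text
[[ 683.5 -312.5    4. ]
 [ 475.4 -336.     4. ]
 [ 447.6  -81.3    4. ]
 [ 656.6  -58.4    4. ]] [ 0.56576094 -0.19702977  0.004     ]
0.20940476746803474 -173.5562711869277
0.25550368766602327 96.02909272352636
0.21029010147095878 -173.75460593754678
0.25622675175282233 -83.77204312106961
[ 28.4 124.6]
[-29.9 120.9]
[ 27.3 -72.4]
[-31.7 -76.1]
[ 29.1 126.2]
[-29.2 122.4]
[ 28.  -70.8]
[-31.  -74.5]
top: rear rail ends z30, transformer band z51, front rail
[115.2 139.5]
[ 114.2 -136.7]
[-117.4  135.5]
[-117.8 -142.3]
[ 28.4 -89.8]
[ -31.5 -108.2]
[ 27.7 124.5]
[-32.2  78.1]
```

```bash
cat > go.py <<'E'
# usage: go.py x y z phi(deg, tool x heading) [step_cm=4]  -> suggested rows (dz-turn, dx dy dz cm)
import sys; from h import *
from scipy.spatial.transform import Rotation as Ro
def goto(x,y,z,phi,step=4.0):
    s=get_state(); p=np.array(s['tcp_pos']); M=Ro.from_quat(s['tcp_rot']).as_matrix()
    f=np.degrees(np.arctan2(M[1,0],M[0,0])); dphi=(phi-f+180)%360-180; d=np.array([x,y,z])-p
    n=int(max(np.ceil(np.linalg.norm(d)*100/step),np.ceil(abs(dphi)/7),1))
    print('t',round(s['clock'],2),'tcp',np.round(p*1e3,1),'phi',round(f,1),'tilt',round(np.degrees(np.arccos(-M[2,2])),2),'open',round(s['opening']*1e3,1),'F',np.round(s['force'],1),'rows',n)
    for i in range(n):
        a=np.radians(f+dphi*i/n); e=d/n*100
        print([0,0,round(-dphi/n,1),round(np.cos(a)*e[0]+np.sin(a)*e[1],2),round(np.sin(a)*e[0]-np.cos(a)*e[1],2),round(-e[2],2)])
if __name__=='__main__': goto(*map(float,sys.argv[1:]))
E
python3 go.py .466 .307 .13 1.7
```

```text
t 0.7 tcp [ 209.4 -535.5  253.3] phi 21.4 tilt 0.0 open 85.4 F [0.2 0.7 0.9] rows 23
[0, 0, np.float64(0.9), np.float64(2.37), np.float64(-3.01), np.float64(0.54)]
[0, 0, np.float64(0.9), np.float64(2.33), np.float64(-3.04), np.float64(0.54)]
[0, 0, np.float64(0.9), np.float64(2.28), np.float64(-3.07), np.float64(0.54)]
[0, 0, np.float64(0.9), np.float64(2.24), np.float64(-3.11), np.float64(0.54)]
[0, 0, np.float64(0.9), np.float64(2.19), np.float64(-3.14), np.float64(0.54)]
[0, 0, np.float64(0.9), np.float64(2.14), np.float64(-3.17), np.float64(0.54)]
[0, 0, np.float64(0.9), np.float64(2.09), np.float64(-3.21), np.float64(0.54)]
[0, 0, np.float64(0.9), np.float64(2.05), np.float64(-3.24), np.float64(0.54)]
[0, 0, np.float64(0.9), np.float64(2.0), np.float64(-3.27), np.float64(0.54)]
[0, 0, np.float64(0.9), np.float64(1.95), np.float64(-3.3), np.float64(0.54)]
[0, 0, np.float64(0.9), np.float64(1.9), np.float64(-3.32), np.float64(0.54)]
[0, 0, np.float64(0.9), np.float64(1.85), np.float64(-3.35), np.float64(0.54)]
[0, 0, np.float64(0.9), np.float64(1.8), np.float64(-3.38), np.float64(0.54)]
[0, 0, np.float64(0.9), np.float64(1.75), np.float64(-3.41), np.float64(0.54)]
[0, 0, np.float64(0.9), np.float64(1.7), np.float64(-3.43), np.float64(0.54)]
[0, 0, np.float64(0.9), np.float64(1.65), np.float64(-3.46), np.float64(0.54)]
[0, 0, np.float64(0.9), np.float64(1.6), np.float64(-3.48), np.float64(0.54)]
[0, 0, np.float64(0.9), np.float64(1.54), np.float64(-3.5), np.float64(0.54)]
[0, 0, np.float64(0.9), np.float64(1.49), np.float64(-3.53), np.float64(0.54)]
[0, 0, np.float64(0.9), np.float64(1.44), np.float64(-3.55), np.float64(0.54)]
[0, 0, np.float64(0.9), np.float64(1.38), np.float64(-3.57), np.float64(0.54)]
[0, 0, np.float64(0.9), np.float64(1.33), np.float64(-3.59), np.float64(0.54)]
[0, 0, np.float64(0.9), np.float64(1.28), np.float64(-3.61), np.float64(0.54)]
```

Request:
carry_out(
  plan=[0,0,2,2.4,-3.0,0.2,0,0,0,2,2.3,-3.1,0.2,0,0,0,2,2.2,-3.2,0.2,0,0,0,2,2.1,-3.3,0.2,0,0,0,2,2.0,-3.3,0.2,0,0,0,2,1.9,-3.4,0.2,0,0,0,2,1.7,-3.5,0.2,0,0,0,2,1.6,-3.5,0.2,0,0,0,2,1.5,-3.6,0.2,0,0,0,2,1.4,-3.6,0.2,0],
  newtons=40,
)

```text
clock: 1.53
tcp_pos: [0.3272, -0.1565, 0.2304]
tcp_rot: [1.0, -0.001, 0.001, 0.0]
force: [0.9, -0.3, 0.1]
opening: 0.0853
```

```bash
sed -i 's/print(\[0,0,round(-dphi\/n,1),/if i in (0,n-1): print(i,[float(v) for v in (/; s/round(-e\[2\],2)\])/round(-e[2],2),round(-dphi\/n,1))])/' go.py; python3 go.py .466 .307 .13 1.7
```

```text
t 1.53 tcp [ 327.2 -156.5  230.4] phi -0.1 tilt 0.06 open 85.3 F [ 0.9 -0.3  0.1] rows 13
0 [1.06, -3.57, 0.77, -0.1]
12 [1.16, -3.54, 0.77, -0.1]
```

Request:
carry_out(
  plan=[0,0,0,1.1,-3.6,0.5,0,0,0,0,1.1,-3.6,0.5,0,0,0,0,1.1,-3.6,0.5,0,0,0,0,1.1,-3.6,0.5,0,0,0,0,1.1,-3.6,0.8,0,0,0,0,1.1,-3.6,1.0,0,0,0,0,1.1,-3.6,1.0,0,0,0,0,1.1,-3.6,1.0,0,0,0,-1,1.1,-3.6,1.0,0,0,0,-1,1.1,-3.6,1.0,0],
)

```text
clock: 2.37
tcp_pos: [0.4399, 0.2236, 0.1542]
tcp_rot: [1.0, 0.015, 0.008, 0.001]
force: [1.7, -1.7, 0.5]
opening: 0.0855
```

Request:
carry_out(
  plan=[0,0,0,1.1,-3.4,0.7,0,0,0,0,1.1,-3.4,0.7,0,0,0,0,0.7,-2.5,0.5,0,0,0,0,0,0,0,0,0,0,0,0,0,0,0],
)

```text
clock: 2.78
tcp_pos: [0.4659, 0.3296, 0.1307]
tcp_rot: [1.0, 0.019, 0.006, 0.001]
force: [-1.1, -1.4, -0.7]
opening: 0.0855
```

```bash
python3 go.py .466 .307 .10 1.7; python3 - <<'E'
from h import *
s=avg('side',3);t=avg('top',3)
crop(s,150,230,160,120,5,'r_s')
E
```

```text
t 2.78 tcp [465.9 329.6 130.7] phi 2.2 tilt 0.74 open 85.5 F [-1.1 -1.4 -0.7] rows 1
0 [-0.07, 2.26, 3.07, 0.5]
```

View pics/r_s.png

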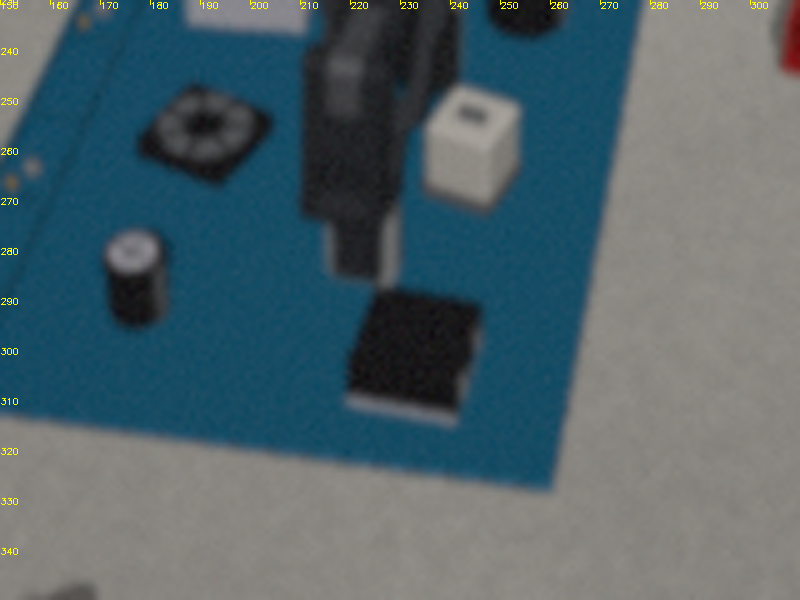

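```bash
cat > go.py <<'E'
import sys; from h import *
from scipy.spatial.transform import Rotation as Ro
def goto(x,y,z,phi):
    s=get_state(); p=np.array(s['tcp_pos']); M=Ro.from_quat(s['tcp_rot']).as_matrix(); a=np.radians(phi)
    f=np.degrees(np.arctan2(M[1,0],M[0,0]))
    T=np.array([[np.cos(a),np.sin(a),0],[np.sin(a),-np.cos(a),0],[0,0,-1]])
    d=(np.array([x,y,z])-p)*100; r=np.degrees(Ro.from_matrix(M.T@T).as_rotvec())
    print('t',round(s['clock'],2),'tcp',np.round(p*1e3,1),'phi',round(f,1),'open',round(s['opening']*1e3,1),'F',np.round(s['force'],1))
    print('turn',np.round(r,1),'shift(now)',np.round(M.T@d,2),'shift(at end axes)',np.round(T.T@d,2))
if __name__=='__main__': goto(*map(float,sys.argv[1:]))
E
python3 go.py .466 .307 .027 1.7
python3 - <<'E'
from h import *
from scipy.spatial.transform import Rotation as Ro
s=get_state();c=capture('side');M=Ro.from_quat(s['tcp_rot']).as_matrix();p=s['tcp_pos']
for dz in(.009,.015,.022):
  print(dz,np.round(proj(c,[p+M@np.array([dx,-s['opening']/2-dy,dz]) for dy in(0,.008,.014) for dx in(-.011,.011)]),1).tolist())
E
```

```text
t 3.08 tcp [466.3 327.8 132. ] phi 2.1 open 85.6 F [ 0.8 -0.1 -0.1]
turn [ 0.1 -0.8  0.4] shift(now) [-0.26  2.06 10.5 ] shift(at end axes) [-0.09  2.08 10.5 ]
0.009 [[228.7, 282.5], [215.1, 280.3], [227.5, 286.2], [213.8, 283.9], [226.6, 289.0], [212.8, 286.6]]
0.015 [[228.7, 285.3], [215.1, 283.0], [227.5, 288.9], [213.8, 286.6], [226.6, 291.7], [212.8, 289.4]]
0.022 [[228.7, 288.4], [215.2, 286.1], [227.5, 292.1], [213.9, 289.8], [226.6, 294.9], [212.9, 292.5]]
```

Request:
carry_out(
  plan=[0,-0.4,0.2,-0.1,1.0,2.5,0,0,-0.4,0.2,0,0.8,2.5,0,0,0,0,0,0.2,2.0,0,0,0,0,0,0,1.0,0,0,0,0,0,0,0,0,0,0,0,0,0,0,0],
)

```text
clock: 3.63
tcp_pos: [0.4684, 0.3051, 0.0532]
tcp_rot: [1.0, 0.013, 0.003, -0.0]
force: [0.6, 0.3, 0.5]
opening: 0.0859
```

```bash
python3 go.py .466 .307 .024 1.7
```

```text
t 3.63 tcp [468.4 305.1  53.2] phi 1.4 open 85.9 F [0.6 0.3 0.5]
turn [-0.1 -0.3 -0.3] shift(now) [-0.26 -0.19  2.92] shift(at end axes) [-0.24 -0.2   2.92]
```

Request:
carry_out(
  plan=[0,-0.3,-0.3,-0.2,-0.2,1.4,0,0,0,0,0,0,1.2,0,0,0,0,0,0,0.2,0,0,0,0,0,0,0,0],
)

```text
clock: 3.97
tcp_pos: [0.4677, 0.3083, 0.0259]
tcp_rot: [1.0, 0.016, 0.002, -0.001]
force: [0.0, 0.1, 0.5]
opening: 0.0855
```

Request:
carry_out(
  plan=[0,0,0,0,0,0,1,0,0,0,0,0,0,1,0,0,0,0,0,0,1,0,0,0,0,0,0,1,0,0,0,0,0,0,1,0,0,0,0,0,0,1],
)

```text
clock: 4.47
tcp_pos: [0.4683, 0.309, 0.0274]
tcp_rot: [1.0, 0.016, 0.003, -0.002]
force: [-0.1, -0.1, -0.3]
opening: 0.0392
```

```bash
python3 go.py .466 .307 .12 6.1
```

```text
t 4.47 tcp [468.3 309.   27.4] phi 1.8 open 39.2 F [-0.1 -0.1 -0.3]
turn [-0.2 -0.4 -4.3] shift(now) [-0.18  0.16 -9.26] shift(at end axes) [-0.25  0.17 -9.26]
```

Request:
carry_out(
  plan=[0,0,0,0,0,-2,1,0,0,0,0,0,-3,1,0,0,-0.5,0,1.0,-2.5,1,0,0,-0.5,0.6,3.0,-1.5,1,0,0,-0.5,0.8,3.8,0,1,0,0,-0.5,0.8,3.8,0,1,0,0,-0.5,0.8,3.8,0,1,0,0,-0.5,0.8,3.8,0,1,0,0,-0.5,0.8,3.8,0,1,0,0,-0.5,0.8,3.8,0,1],
)

```text
clock: 5.3
tcp_pos: [0.5399, 0.0405, 0.1227]
tcp_rot: [0.998, 0.057, 0.004, -0.002]
force: [0.9, 0.3, -1.4]
opening: 0.0393
```

```bash
python3 go.py .566 -.196 .10 6.1
```

```text
t 5.3 tcp [539.9  40.5 122.7] phi 6.6 open 39.3 F [ 0.9  0.3 -1.4]
turn [-0.2 -0.5  0.5] shift(now) [-0.13 23.8   2.19] shift(at end axes) [ 0.08 23.79  2.27]
```

Request:
carry_out(
  plan=[0,0,0,0,3.8,0.3,1,0,0,0,0,3.8,0.3,1,0,-0.3,0.2,0,3.8,0.3,1,0,0,0.2,0,3.8,0.3,1,0,0,0,0,3.5,0.3,1,0,0,0,0,2.5,0.3,1,0,0,0,0,1.0,0.2,1,0,0,0,0,0.2,0,1,0,0,0,0,0,0,1],
)

```text
clock: 6.05
tcp_pos: [0.5651, -0.2013, 0.1017]
tcp_rot: [0.999, 0.05, 0.003, -0.001]
force: [0.1, 0.1, -0.5]
opening: 0.039
```

```bash
python3 go.py .568 -.196 .0264 6.1; python3 - <<'E'
from h import *
s=avg('side',3)
crop(s,190,100,110,90,6,'r_s2')
E
```

```text
t 6.05 tcp [ 565.1 -201.3  101.7] phi 5.8 open 39.0 F [ 0.1  0.1 -0.5]
turn [-0.1 -0.3 -0.3] shift(now) [ 0.3  -0.48  7.53] shift(at end axes) [ 0.35 -0.49  7.53]
```

View pics/r_s2.png

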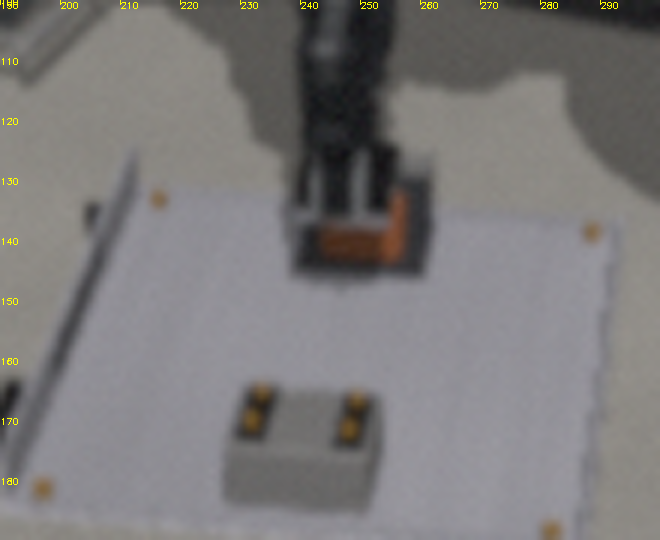

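The side picture shows the held rectifier level at about column 238–256, clear of the filter and transformer. I'll lower it now.

Request:
carry_out(
  plan=[0,-0.3,-0.3,0.2,-0.3,2.0,1,0,0,0,0.1,-0.2,2.2,1,0,0,0,0,0,1.2,1,0,0,0,0,0,0.4,1,0,0,0,0,0,0,1,0,0,0,0,0,0,1],
)

```text
clock: 6.7
tcp_pos: [0.5696, -0.1882, 0.0453]
tcp_rot: [0.998, 0.058, 0.002, -0.0]
force: [-1.0, -1.0, 0.5]
opening: 0.0392
```

```bash
python3 go.py .568 -.196 .0264 6.1
```

```text
t 6.7 tcp [ 569.6 -188.2   45.3] phi 6.6 open 39.2 F [-1.  -1.   0.5]
turn [-0.  -0.3  0.5] shift(now) [-0.25  0.75  1.89] shift(at end axes) [-0.24  0.76  1.89]
```

Request:
carry_out(
  plan=[0,0,0.4,-0.2,0.7,0.7,1,0,0,0,0,0,0.3,1,0,0,0,0,0,0,1,0,0,0,0,0,0,1],
)

```text
clock: 7.03
tcp_pos: [0.5693, -0.1967, 0.0371]
tcp_rot: [0.999, 0.054, 0.004, 0.001]
force: [-0.2, -0.3, -1.0]
opening: 0.039
```

```bash
python3 go.py .568 -.196 .0264 6.1
```

```text
t 7.03 tcp [ 569.3 -196.7   37.1] phi 6.2 open 39.0 F [-0.2 -0.3 -1. ]
turn [ 0.1 -0.4  0.1] shift(now) [-0.13 -0.09  1.06] shift(at end axes) [-0.13 -0.08  1.07]
```

Request:
carry_out(
  plan=[0,-0.4,0,-0.1,-0.1,0.6,1,0,0,0,0,0,0.4,1,0,0,0,0,0,0.1,1,0,0,0,0,0,0,1],
)

```text
clock: 7.37
tcp_pos: [0.5685, -0.1963, 0.0259]
tcp_rot: [0.999, 0.053, 0.001, 0.001]
force: [-1.8, -0.5, 7.8]
opening: 0.039
```

```bash
python3 go.py .568 -.196 .0264 6.1
```

```text
t 7.37 tcp [ 568.5 -196.3   25.9] phi 6.1 open 39.0 F [-1.8 -0.5  7.8]
turn [ 0.2 -0.1  0. ] shift(now) [-0.05 -0.04 -0.05] shift(at end axes) [-0.05 -0.04 -0.05]
```

Request:
carry_out(
  plan=[0,0,0,0,0,0,0,0,0,0,0,0,0,0,0,0,0,0,0,0,0,0,0,0,0,0,-1.5,0,0,0,0,0,0,-3,0,0,0,-7,0,-1.0,-3,0,0,0,-7,0,-3,-3,0,0,0,-7,0.5,-3.5,0,0,0,0,-7,1,-3.5,0,0,0,0,-7,1.5,-3.4,0,0],
)

```text
clock: 8.2
tcp_pos: [0.5384, -0.0513, 0.1345]
tcp_rot: [0.935, 0.356, 0.0, 0.001]
force: [0.6, 0.2, 0.2]
opening: 0.0854
```

```bash
python3 go.py .589 .113 .12 97
```

```text
t 8.2 tcp [538.4 -51.3 134.5] phi 41.7 open 85.4 F [0.6 0.2 0.2]
turn [  0.1   0.1 -55.3] shift(now) [14.71 -8.91  1.42] shift(at end axes) [15.69  7.02  1.45]
```

Request:
carry_out(
  plan=[0,0,-7,2,-1.1,0,0,0,0,-7,2,-0.8,0,0,0,0,-7,2.1,-0.5,0,0,0,0,-7,2.1,-0.3,0,0,0,0,-7,2.1,0,0,0,0,0,-7,2.1,0.3,0.4,0,0,0,-6,2,0.5,0.4,0,0,0,-3,1,0.3,0,0,0,0,0,0,0,0,0,0,0,0,0,0,0,0],
)

```text
clock: 9.03
tcp_pos: [0.5912, 0.1155, 0.1285]
tcp_rot: [0.677, 0.736, 0.001, 0.002]
force: [-0.6, -0.4, 0.3]
opening: 0.0854
```

```bash
python3 go.py .589 .113 .03 97; python3 - <<'E'
from h import *
s=avg('side',4);t=avg('top',4)
import pickle; pickle.dump((t,s),open('c2.pkl','wb'))
a=t['frame'][100:200,266:386]; b=s['frame'][110:210,185:305]
im=np.hstack([cv2.resize(x,(396,330),interpolation=cv2.INTER_CUBIC) for x in(a,b)])
c=s['frame'][180:280,150:270]; d=t['frame'][110:210,150:270]
im=np.vstack([im[:300],np.hstack([cv2.resize(x,(396,330),interpolation=cv2.INTER_CUBIC) for x in(d,c)])[:300]])
cv2.imwrite('pics/c2.png',im)
E
```

```text
t 9.03 tcp [591.2 115.5 128.5] phi 94.8 open 85.4 F [-0.6 -0.4  0.3]
turn [ 0.3  0.1 -2.2] shift(now) [-0.21 -0.29  9.85] shift(at end axes) [-0.22 -0.25  9.85]
```

View pics/c2.png

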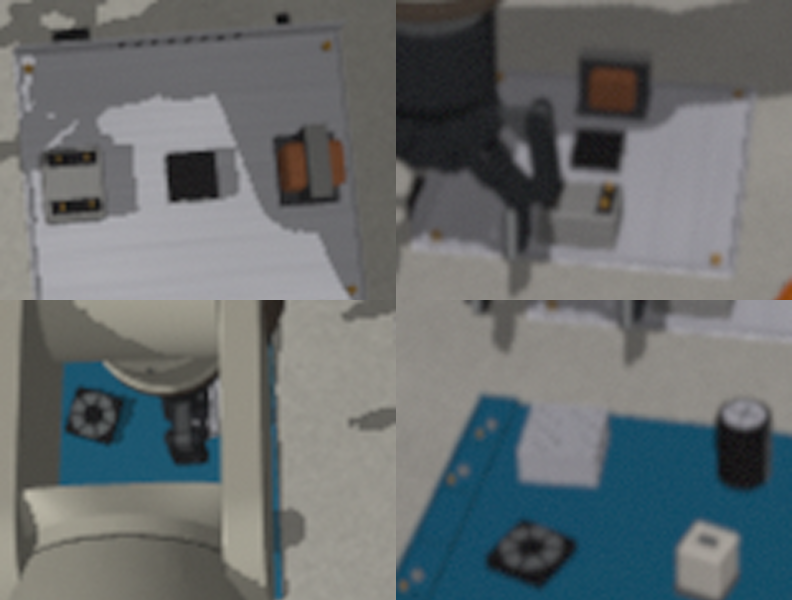

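Views: the rectifier is square between filter and transformer in the tray, and the heat sink is undisturbed. I'll fit the rectifier against each camera's own tray origin.

```bash
cat > chk.py <<'E'
from fit import *
O={'top':np.array([.5663,-.1954]),'side':np.array([.5658,-.1970])}
a=np.radians(6.1);R=np.array([[np.cos(a),-np.sin(a)],[np.sin(a),np.cos(a)]])
def chk(c,name,m,sh,z0,tray,z=None):
    p0=O[name]+R@np.array(tray); o=fit(c,m,sh,z0,p0)
    print(name,'world',np.round(o.x[:2]*1e3,1),'tray',np.round(R.T@(o.x[:2]-O[name])*1e3,1),'yaw-tray',round((np.degrees(o.x[2])-6.1+45)%90-45,1),'cost',round(o.fun,1))
E
python3 - <<'E'
from chk import *
import pickle
t,s=pickle.load(open('c2.pkl','rb'))
for c,n in((t,'top'),(s,'side')):
    g=c['frame'].mean(2); u,v=proj(c,[.566,-.196,.023])[0].astype(int); print(g[v,u],[int(x) for x in g[v,u-16:u+17:2]])
    m=np.clip((75-g)/40,0,1); chk(c,n,m,(.04,.017,'b'),.006,(0,0))
E
```

```text
27.333333333333332 [164, 165, 164, 163, 94, 29, 27, 30, 27, 26, 26, 28, 95, 108, 107, 135, 147]
top world [ 566.4 -195.9] tray [ 0.1 -0.5] yaw-tray 1.6 cost 26.2
24.666666666666668 [33, 32, 78, 130, 127, 71, 23, 21, 24, 26, 23, 25, 50, 133, 145, 147, 147]
side world [ 566.4 -196.9] tray [0.6 0. ] yaw-tray 8.6 cost 48.2
```

```bash
python3 - <<'E'
from fit import *
import pickle
t,s=pickle.load(open('c2.pkl','rb'))
A=ray(s,187.4,235,.004);B=ray(s,211.6,236.6,.004);print(A,B,np.linalg.norm(A-B),np.degrees(np.arctan2(*(A-B)[[1,0]])))
u=(A-B)/np.linalg.norm(A-B); print((A+B)/2+.025*np.array([u[1],-u[0],0]))
crop(s,175,190,75,60,10,'sink_s')
E
```

```text
[0.60892199 0.14390371 0.004     ] [0.55771323 0.13609053 0.004     ] 0.05180137491460407 8.674997710418616
[0.58708834 0.11528312 0.004     ]
```

View pics/sink_s.png

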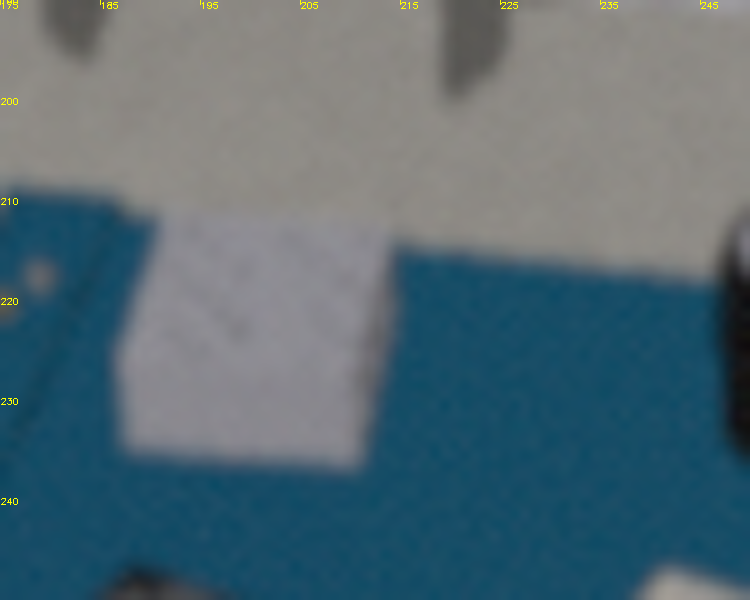

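The crop confirms the heat sink's near bottom edge from (187,235) to (211,237), giving a centre of about (588,114.5) and yaw of about 7.5°. Going down on it.

Request:
carry_out(
  plan=[0.2,0,-1.4,-0.1,-0.1,2.5,0,0.1,0,-1.3,0,-0.1,3.0,0,0,0,0,0,0,2.5,0,0,0,0,0,0,1.2,0,0,0,0,0,0,0.4,0,0,0,0,0,0,0,0],
)

```text
clock: 9.93
tcp_pos: [0.5907, 0.1117, 0.0314]
tcp_rot: [0.66, 0.751, 0.001, 0.002]
force: [-0.1, -0.0, 1.3]
opening: 0.0853
```

```bash
python3 go.py .5885 .1145 .022 97.5
```

```text
t 9.93 tcp [590.7 111.7  31.4] phi 97.4 open 85.3 F [-0.1 -0.   1.3]
turn [ 0.3  0.1 -0.1] shift(now) [ 0.31 -0.19  0.94] shift(at end axes) [ 0.31 -0.19  0.94]
```

Request:
carry_out(
  plan=[0.3,0,0,0.3,-0.2,0.6,0,0,0,0,0,0,0.3,0,0,0,0,0,0,0,0,0,0,0,0,0,0,1,0,0,0,0,0,0,1,0,0,0,0,0,0,1,0,0,0,0,0,0,1,0,0,0,0,0,0,1],
)

```text
clock: 10.6
tcp_pos: [0.5904, 0.1147, 0.0264]
tcp_rot: [0.66, 0.751, 0.001, 0.003]
force: [0.5, 0.0, -1.6]
opening: 0.0493
```

```bash
python3 go.py .566 -.196 .15 96.1
```

```text
t 10.6 tcp [590.4 114.7  26.4] phi 97.4 open 49.3 F [ 0.5  0.  -1.6]
turn [0.3 0.1 1.3] shift(now) [-30.53  -6.33 -12.32] shift(at end axes) [-30.64  -5.73 -12.36]
```

Request:
carry_out(
  plan=[0.2,0,0,0,0,-2,1,0.1,0,0,0,0,-3,1,0,0,0.3,-1.0,-0.2,-2.5,1,0,0,0.3,-3,-0.6,-1.5,1,0,0,0.3,-3.8,-0.7,0,1,0,0,0.3,-3.8,-0.7,0,1,0,0,0,-3.8,-0.7,0,1,0,0,0,-3.8,-0.7,0,1,0,0,0,-3.8,-0.7,0,1,0,0,0,-3,-0.6,0,1],
)

```text
clock: 11.43
tcp_pos: [0.5696, -0.1537, 0.1225]
tcp_rot: [0.665, 0.747, -0.001, 0.002]
force: [0.1, 0.2, -0.6]
opening: 0.0493
```

```bash
python3 go.py .566 -.196 .09 96.1
```

```text
t 11.43 tcp [ 569.6 -153.7  122.5] phi 96.6 open 49.3 F [ 0.1  0.2 -0.6]
turn [0.1 0.2 0.5] shift(now) [-4.15 -0.86  3.26] shift(at end axes) [-4.17 -0.81  3.25]
```

Request:
carry_out(
  plan=[0,0,0.3,-2,-0.4,0.8,1,0,0.2,0.2,-1,-0.2,0.8,1,0,0,0,-0.3,0,0.8,1,0,0,0,0,0,0.4,1,0,0,0,0,0,0,1,0,0,0,0,0,0,1],
)

```text
clock: 11.93
tcp_pos: [0.5662, -0.1932, 0.0927]
tcp_rot: [0.67, 0.742, 0.001, 0.0]
force: [-0.6, 0.5, -0.7]
opening: 0.049
```

```bash
python3 go.py .566 -.196 .0454 96.1; python3 - <<'E'
from h import *
s=avg('side',3);t=avg('top',3)
import pickle; pickle.dump((t,s),open('c3.pkl','wb'))
a=s['frame'][100:180,200:300];b=t['frame'][110:190,290:390]
cv2.imwrite('pics/c3.png',np.hstack([cv2.resize(x,(400,320),interpolation=cv2.INTER_CUBIC) for x in (a,b)]))
E
```

```text
t 11.93 tcp [ 566.2 -193.2   92.7] phi 95.8 open 49.0 F [-0.6  0.5 -0.7]
turn [ 0.1 -0.  -0.3] shift(now) [-0.28 -0.06  4.73] shift(at end axes) [-0.28 -0.05  4.73]
```

View pics/c3.png

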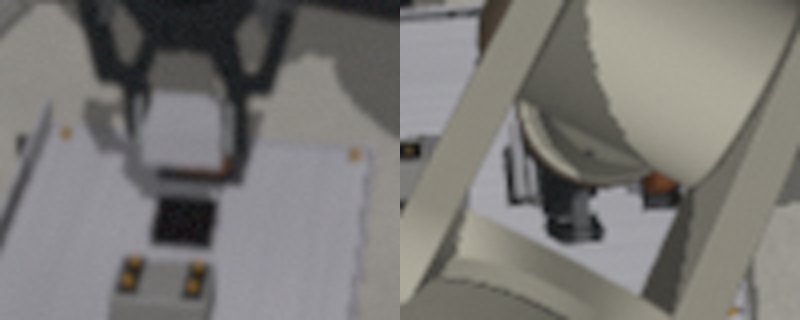

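The heat sink hangs above the rectifier; its near bottom edge in the side view is at about (236,140)–(256,141).

```bash
python3 - <<'E'
from fit import *
import pickle
t,s=pickle.load(open('c3.pkl','rb'))
g=s['frame'].astype(int).mean(2).astype(int)
for u in (240,244,248,252): print(u,g[132:150,u])
print(128,g[134,228:266])
for v in (139,140,140.7,141.5): print(v,[np.round(ray(s,u,v,.0703)*1e3,1) for u in (236,256.2)])
E
```

```text
240 [143 140 138 139 139 138 139 136 124  99  67  49  62  78  87  91  79  57]
244 [140 140 138 136 137 138 139 138 131 109  74  41  46  72  89  91  79  52]
248 [141 140 138 137 138 139 136 137 134 117  84  47  43  62  84  89  83  61]
252 [142 141 137 137 139 137 138 138 135 121  93  58  45  58  84  97 104  84]
128 [ 94 104 111 107  86  87 105 123 135 136 140 139 138 138 139 137 138 137
 138 137 138 138 140 138 137 137 128 110 105 101  73  43  36  49  73  95
 116 134]
139 [array([ 586.7, -174.6,   70.3]), array([ 536.7, -188.2,   70.3])]
140 [array([ 585.3, -169.5,   70.3]), array([ 535.5, -183.1,   70.3])]
140.7 [array([ 584.4, -165.9,   70.3]), array([ 534.7, -179.5,   70.3])]
141.5 [array([ 583.3, -161.9,   70.3]), array([ 533.7, -175.4,   70.3])]
```

Request:
carry_out(
  plan=[0,0,-0.3,-0.3,0,1.5,1,0,0,0,0,0,1.3,1,0,0,0,0,0,0.6,1,0,0,0,0,0,0,1,0,0,0,0,0,0,1],
)

```text
clock: 12.65
tcp_pos: [0.5674, -0.1961, 0.0588]
tcp_rot: [0.668, 0.744, 0.001, 0.002]
force: [-0.4, 0.5, -1.1]
opening: 0.0494
```

```bash
python3 go.py .5664 -.1963 .0454 96.1
```

```text
t 12.65 tcp [ 567.4 -196.1   58.8] phi 96.1 open 49.4 F [-0.4  0.5 -1.1]
turn [0.2 0.1 0. ] shift(now) [-0.01 -0.11  1.34] shift(at end axes) [-0.01 -0.11  1.34]
```

Request:
carry_out(
  plan=[0.2,0.1,0,0,-0.1,0.7,1,0,0,0,0,0,0.5,1,0,0,0,0,0,0.2,1,0,0,0,0,0,0,1],
)

```text
clock: 12.98
tcp_pos: [0.567, -0.1963, 0.0449]
tcp_rot: [0.668, 0.744, 0.0, 0.001]
force: [-0.3, 0.5, 3.0]
opening: 0.0488
```

```bash
python3 go.py .5664 -.1963 .0454 96.1
```

```text
t 12.98 tcp [ 567.  -196.3   44.9] phi 96.1 open 48.8 F [-0.3  0.5  3. ]
turn [0.1 0.  0. ] shift(now) [ 0.   -0.06 -0.05] shift(at end axes) [ 0.   -0.06 -0.05]
```

Request:
carry_out(
  plan=[0,0,0,0,0,0,0,0,0,0,0,0,0,0,0,0,0,0,0,0,0,0,0,0,0,0,-2,0,0,0,0,0,0,-3,0,0,0,7,2.3,-0.5,-2,0,0,0,7,2.3,-0.8,-1,0,0,0,7,2.2,-1,0,0,0,0,7,2,-1.3,0,0,0,0,7,1.8,-1.5,0,0],
)

```text
clock: 13.82
tcp_pos: [0.5301, -0.0827, 0.1291]
tcp_rot: [0.864, 0.503, 0.001, 0.001]
force: [1.4, -0.1, 0.0]
opening: 0.0853
```

Request:
carry_out(
  plan=[0,0,7,1.6,-1.7,0,0,0,0,7,1.4,-1.9,0,0,0,0,7,1.2,-2.1,0,0,0,0,7,0.9,-2.2,0,0,0,0,7,0.6,-2.3,0,0,0,0,7,0.3,-2.3,0,0,0,0,7,0,-2.0,0,0,0,0,4,-0.1,-1,0,0,0,0,0,0,0,0,0,0,0,0,0,0,0,0],
)

```text
clock: 14.65
tcp_pos: [0.4756, 0.0929, 0.1315]
tcp_rot: [0.999, 0.052, 0.004, 0.0]
force: [0.9, -1.5, 0.3]
opening: 0.0853
```

```bash
python3 go.py .4728 .1007 .035 6.1; python3 - <<'E'
from h import *
s=avg('side',4);t=avg('top',4)
import pickle; pickle.dump((t,s),open('c4.pkl','wb'))
a=s['frame'][110:200,185:305];b=t['frame'][100:190,266:386]; c=s['frame'][180:270,190:310]; d=t['frame'][130:220,150:270]
f=lambda x:cv2.resize(x,(396,297),interpolation=cv2.INTER_CUBIC)
cv2.imwrite('pics/c4.png',np.vstack([np.hstack([f(a),f(b)]),np.hstack([f(c),f(d)])]))
E
```

```text
t 14.65 tcp [475.6  92.9 131.5] phi 6.0 open 85.3 F [ 0.9 -1.5  0.3]
turn [ 0.1 -0.5 -0.1] shift(now) [-0.28 -0.82  9.64] shift(at end axes) [-0.19 -0.8   9.65]
```

View pics/c4.png

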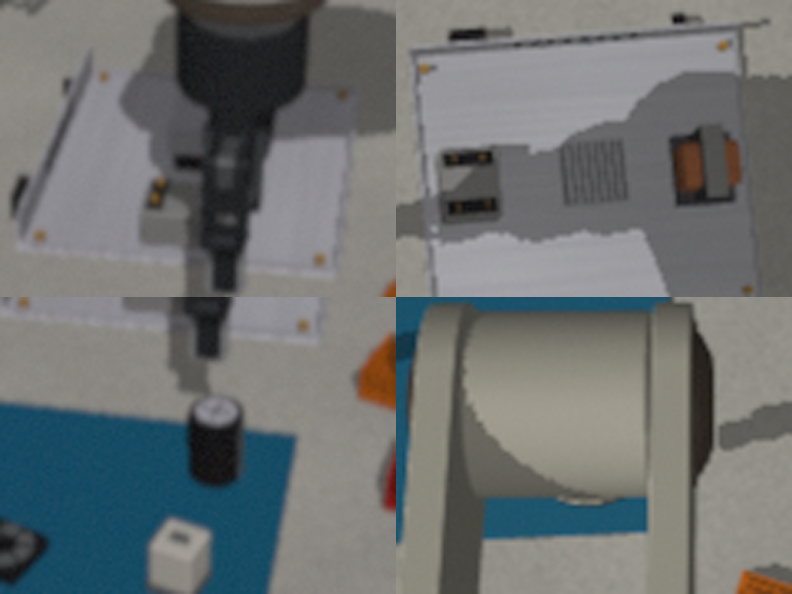

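Heat sink is on the rectifier (top-view panel centre (595,173)); the big capacitor's top centre is at (216,410) in the side panel. I'll compute both.

```bash
python3 - <<'E'
from chk import *
import pickle
t,s=pickle.load(open('c4.pkl','rb'))
p=ray(t,326.0,152.2,.049);print('sink',p,R.T@(p[:2]-O['top'])*1e3)
C=[ray(t,266+(a-396)/3.3-.35,100+b/3.3-.35,.049) for a,b in[(560,146),(622,140),(630,200),(567,206)]]
print([round(float(np.linalg.norm(C[i]-C[i-1]))*1e3,1) for i in range(4)],[np.round(R.T@(c[:2]-O['top'])*1e3,1) for c in C])
print('cap',ray(s,255.2,213.9,.054))
g=s['frame'].mean(2).astype(int); print(g[225,240:272],g[230:245,255])
E
```

```text
sink [ 0.56302095 -0.19668928  0.049     ] [-3.39749116 -0.93353241]
[49.8, 51.1, 49.9, 51.8] [array([21.5, 25.7]), array([ 22.4, -25.5]), array([-27.5, -27.3]), array([-28.3,  24.5])]
cap [0.47240384 0.09969114 0.054     ]
[63 65 64 68 66 63 55 36 17 20 16 15 20 19 24 20 22 24 24 26 23 37 55 63
 66 63 66 67 65 66 63 63] [23 23 24 20 21 20 28 45 56 63 66 66 67 67 64]
```

Request:
carry_out(
  plan=[0,-0.5,0,-0.1,-0.5,2.5,0,0,0,0,-0.1,-0.3,2.8,0,0,0,0,0,0,2.3,0,0,0,0,0,0,1.0,0,0,0,0,0,0,0.2,0,0,0,0,0,0,0,0],
)

```text
clock: 15.55
tcp_pos: [0.4748, 0.0987, 0.0417]
tcp_rot: [0.999, 0.051, 0.001, 0.001]
force: [-0.0, -0.0, -0.3]
opening: 0.0854
```

```bash
python3 go.py .473 .1 .032 6.1
```

```text
t 15.55 tcp [474.8  98.7  41.7] phi 5.8 open 85.4 F [-0.  -0.  -0.3]
turn [ 0.1 -0.1 -0.3] shift(now) [-0.16 -0.15  0.97] shift(at end axes) [-0.16 -0.15  0.97]
```

Request:
carry_out(
  plan=[0,0,-0.3,0,-0.1,0.5,0,0,0,0,0,0,0.4,0,0,0,0,0,0,0,0,0,0,0,0,0,0,1,0,0,0,0,0,0,1,0,0,0,0,0,0,1,0,0,0,0,0,0,1,0,0,0,0,0,0,1,0,0,0,0,0,0,1],
)

```text
clock: 16.3
tcp_pos: [0.4774, 0.0996, 0.0368]
tcp_rot: [0.999, 0.053, 0.005, 0.001]
force: [-0.6, -0.4, -0.3]
opening: 0.0344
```

```bash
python3 go.py .636 -.1887 .14 6.1
```

```text
t 16.3 tcp [477.4  99.6  36.8] phi 6.1 open 34.4 F [-0.6 -0.4 -0.3]
turn [ 0.1 -0.5  0. ] shift(now) [ 12.78  30.38 -10.14] shift(at end axes) [ 12.7   30.35 -10.32]
```

Request:
carry_out(
  plan=[0,-0.3,0,0,0,-2,1,0,-0.2,0,0,0,-3,1,0,0,0,0.4,1.0,-2.5,1,0,0,0,1.2,3,-1.5,1,0,0,0,1.4,3.5,0,1,0,0,0,1.4,3.5,0,1,0,0,0,1.4,3.5,0,1,0,0,0,1.4,3.5,0,1,0,0,0,1.4,3.5,0,1,0,0,0,1.4,3.2,0,1],
)

```text
clock: 17.13
tcp_pos: [0.6045, -0.14, 0.1318]
tcp_rot: [0.998, 0.058, -0.0, 0.001]
force: [-0.1, 0.4, -0.9]
opening: 0.0341
```

```bash
python3 go.py .6385 -.1882 .12 6.1
```

```text
t 17.13 tcp [ 604.5 -140.   131.8] phi 6.6 open 34.1 F [-0.1  0.4 -0.9]
turn [0.1 0.  0.5] shift(now) [2.82 5.18 1.19] shift(at end axes) [2.86 5.16 1.18]
```

Request:
carry_out(
  plan=[0,0,0.3,1.2,2.3,0,1,0,0,0.2,0.7,1.3,0.4,1,0,0,0,0.3,0.4,0.4,1,0,0,0,0,0,0.2,1,0,0,0,0,0,0,1,0,0,0,0,0,0,1],
)

```text
clock: 17.63
tcp_pos: [0.6326, -0.1851, 0.1186]
tcp_rot: [0.999, 0.051, -0.002, 0.001]
force: [0.2, -0.0, -1.1]
opening: 0.0345
```

```bash
python3 go.py .6385 -.1882 .0358 6.1; python3 - <<'E'
from h import *
s=avg('side',3)
import pickle; pickle.dump(s,open('c5.pkl','wb'))
crop(s,185,90,110,90,7,'c5')
E
```

```text
t 17.63 tcp [ 632.6 -185.1  118.6] phi 5.8 open 34.5 F [ 0.2 -0.  -1.1]
turn [ 0.1  0.2 -0.3] shift(now) [0.59 0.36 8.28] shift(at end axes) [0.56 0.37 8.28]
```

View pics/c5.png

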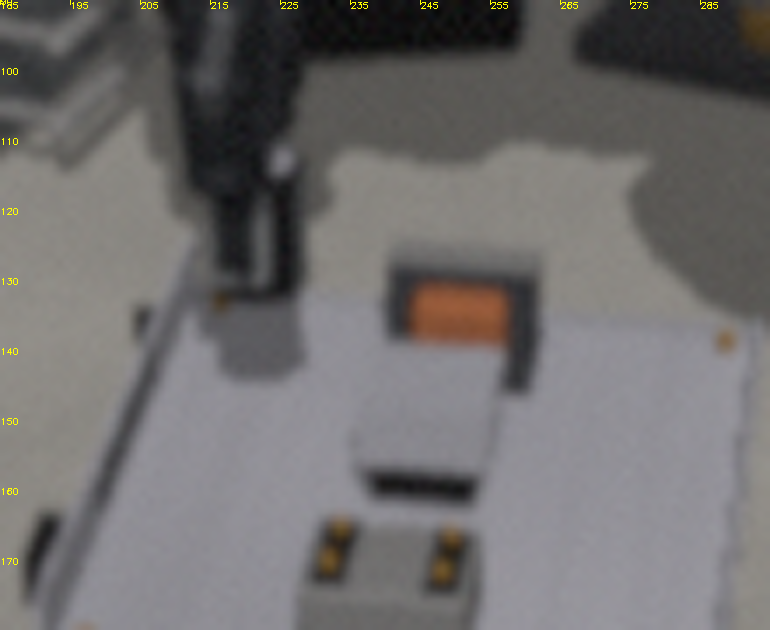

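The view shows the heat sink overhanging the rectifier about equally left and right (10 vs 9 px), with the capacitor hanging upright near the rear rail. I'll lower it.

Request:
carry_out(
  plan=[0,0,-0.3,0.4,0.3,2.0,1,0,0,0,0.2,0.1,2.5,1,0,0,0,0,0,1.5,1,0,0,0,0,0,0.5,1,0,0,0,0,0,0,1,0,0,0,0,0,0,1],
)

```text
clock: 18.28
tcp_pos: [0.64, -0.1854, 0.0567]
tcp_rot: [0.998, 0.056, 0.002, 0.002]
force: [-1.1, -0.4, -0.9]
opening: 0.0343
```

```bash
python3 go.py .6385 -.1882 .0358 6.1
```

```text
t 18.28 tcp [ 640.  -185.4   56.7] phi 6.4 open 34.3 F [-1.1 -0.4 -0.9]
turn [ 0.3 -0.2  0.3] shift(now) [-0.19  0.25  2.09] shift(at end axes) [-0.18  0.26  2.09]
```

Request:
carry_out(
  plan=[0.3,-0.2,0.3,-0.2,0.25,0.9,1,0,0,0,0,0,0.5,1,0,0,0,0,0,0,1,0,0,0,0,0,0,1],
)

```text
clock: 18.62
tcp_pos: [0.6392, -0.1885, 0.0447]
tcp_rot: [0.999, 0.053, 0.001, 0.0]
force: [0.0, -0.6, 0.2]
opening: 0.0343
```

```bash
python3 go.py .6385 -.1882 .0358 6.1
```

```text
t 18.62 tcp [ 639.2 -188.5   44.7] phi 6.1 open 34.3 F [ 0.  -0.6  0.2]
turn [ 0.1 -0.2 -0. ] shift(now) [-0.07 -0.04  0.89] shift(at end axes) [-0.07 -0.04  0.89]
```

Request:
carry_out(
  plan=[0.1,-0.2,0,-0.1,0,0.5,1,0,0,0,0,0,0.3,1,0,0,0,0,0,0.1,1,0,0,0,0,0,0,1],
)

```text
clock: 18.95
tcp_pos: [0.6384, -0.1889, 0.0357]
tcp_rot: [0.999, 0.053, -0.0, -0.0]
force: [-0.5, -0.0, 1.6]
opening: 0.0342
```

```bash
python3 go.py .6385 -.1882 .0358 6.1
```

```text
t 18.95 tcp [ 638.4 -188.9   35.7] phi 6.0 open 34.2 F [-0.5 -0.   1.6]
turn [-0.   0.  -0.1] shift(now) [ 0.01 -0.07 -0.01] shift(at end axes) [ 0.01 -0.07 -0.01]
```

Request:
carry_out(
  plan=[0,0,0,0,0,0,0,0,0,0,0,0,0,0,0,0,0,0,0,0,0,0,0,0,0,0,-2,0,0,0,0,0,0,-3.5,0,0,0,0,0,0,-3.5,0,0,0,2,-0.4,-1.5,-2,0,0,0,2,-1.1,-3.6,0,0,0,0,2,-1.2,-3.6,0,0,0,0,2,-1.4,-3.5,0,0],
)

```text
clock: 19.78
tcp_pos: [0.5923, -0.0712, 0.1511]
tcp_rot: [1.0, -0.023, 0.001, 0.0]
force: [1.6, 0.7, 0.2]
opening: 0.0855
```

```bash
python3 go.py .4715 .2065 .13 -12.5
```

```text
t 19.78 tcp [592.3 -71.2 151.1] phi -2.6 open 85.5 F [1.6 0.7 0.2]
turn [ 0.  -0.1  9.9] shift(now) [-13.33 -27.2    2.08] shift(at end axes) [-17.8  -24.5    2.11]
```

Request:
carry_out(
  plan=[0,0,2,-1.7,-3.5,0,0,0,0,2,-1.8,-3.4,0,0,0,0,2,-1.9,-3.4,0,0,0,0,2,-2.0,-3.3,0,0,0,0,1,-2.1,-3.3,0.3,0,0,0,0,-2.2,-3.2,0.4,0,0,0,0,-1.7,-2.4,0.4,0,0,0,0,-0.8,-1.0,0,0,0,0,0,0,0,0,0,0,0,0,0,0,0,0],
)

```text
clock: 20.62
tcp_pos: [0.4765, 0.1992, 0.1433]
tcp_rot: [0.995, -0.104, 0.005, -0.001]
force: [0.7, -0.1, -0.5]
opening: 0.0854
```

```bash
python3 go.py .4715 .2065 .03 -12.5; python3 - <<'E'
from chk import *
s=avg('side',4);t=avg('top',4)
import pickle; pickle.dump((t,s),open('c6.pkl','wb'))
fm=notblue(s['frame'].astype(float)); o=fit(s,fm,SH['relay'],.004,(.470,.206)); print('relay side',o.x,np.degrees(o.x[2]),o.fun)
g=lambda c:c['frame'].mean(2)
a=s['frame'][100:180,185:305];b=t['frame'][100:180,266:386]; c=s['frame'][200:280,190:310]
f=lambda x:cv2.resize(x,(396,264),interpolation=cv2.INTER_CUBIC)
cv2.imwrite('pics/c6.png',np.vstack([np.hstack([f(a),f(b)]),np.hstack([f(c),f(c)])]))
chk(t,'top',np.clip((75-g(t))/40,0,1),SH['bigc'],.003,(68.5e-3,0))
chk(s,'side',np.clip((75-g(s))/40,0,1),SH['bigc'],.003,(68.5e-3,0))
E
```

```text
t 20.62 tcp [476.5 199.2 143.3] phi -12.0 open 85.4 F [ 0.7 -0.1 -0.5]
turn [-0.2 -0.5  0.5] shift(now) [-0.75 -0.57 11.33] shift(at end axes) [-0.65 -0.61 11.33]
relay side [ 0.46975144  0.20596355 -0.2658279 ] -15.230816963912911 6.524160923552078
top world [ 633.2 -188. ] tray [67.3  0.2] yaw-tray 5.3 cost 110.2
side world [ 630.4 -188.1] tray [65.2  2. ] yaw-tray 15.2 cost 185.6
```

View pics/c6.png

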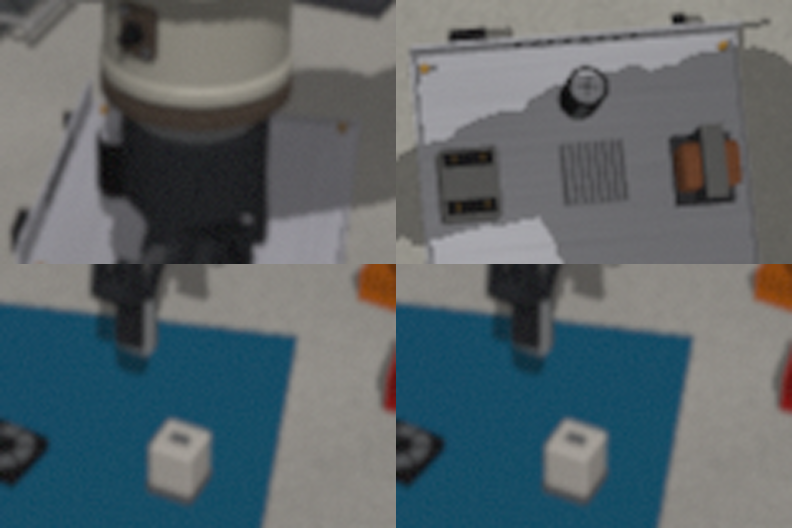

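The capacitor stands upright behind the heat sink, and the relay is undisturbed. Going down on the relay.

Request:
carry_out(
  plan=[-0.2,-0.5,0.5,-0.4,-0.4,2.5,0,0,0,0,-0.2,-0.2,3.2,0,0,0,0,0,0,2.8,0,0,0,0,0,0,1.2,0,0,0,0,0,0,0.3,0,0,0,0,0,0,0,0],
)

```text
clock: 21.52
tcp_pos: [0.4748, 0.2036, 0.0407]
tcp_rot: [0.994, -0.112, 0.001, -0.001]
force: [0.6, 0.2, 0.8]
opening: 0.0854
```

```bash
python3 go.py .4715 .2065 .027 -12.5
```

```text
t 21.52 tcp [474.8 203.6  40.7] phi -12.9 open 85.4 F [0.6 0.2 0.8]
turn [-0.1 -0.2 -0.4] shift(now) [-0.39 -0.2   1.37] shift(at end axes) [-0.38 -0.21  1.37]
```

Request:
carry_out(
  plan=[-0.1,-0.2,0,-0.4,-0.2,0.8,0,0,0,0,-0.1,0,0.5,0,0,0,0,0,0,0,0,0,0,0,0,0,0,1,0,0,0,0,0,0,1,0,0,0,0,0,0,1,0,0,0,0,0,0,1,0,0,0,0,0,0,1,0,0,0,0,0,0,1,0,0,0,0,0,0,1],
)

```text
clock: 22.35
tcp_pos: [0.4726, 0.2074, 0.0313]
tcp_rot: [0.994, -0.112, 0.003, -0.001]
force: [-0.3, 0.2, -1.1]
opening: 0.0275
```

```bash
python3 - <<'E'
from chk import *
print('relay target', np.array([.566,-.196])+R@np.array([-.0735,-.1]))
E
python3 go.py .5035 -.3032 .13 6.1
```

```text
relay target [ 0.50354257 -0.3032442 ]
t 22.35 tcp [472.6 207.4  31.3] phi -12.9 open 27.5 F [-0.3  0.2 -1.1]
turn [ -0.1  -0.3 -19. ] shift(now) [14.46 49.05 -9.93] shift(at end axes) [-2.35 51.09 -9.87]
```

Request:
carry_out(
  plan=[0,-0.2,0,0,0,-2,1,0,-0.1,0,0,0,-3,1,0,0,-1,0.3,1,-2.5,1,0,0,-2,0.9,3,-1.5,1,0,0,-2,1.0,3.8,0,1,0,0,-2,0.9,3.8,0,1,0,0,-2,0.8,3.8,0,1,0,0,-2,0.6,3.8,0,1,0,0,-2,0.4,3.8,0,1,0,0,-2,0.2,3.8,0,1],
)

```text
clock: 23.18
tcp_pos: [0.4957, -0.0708, 0.1257]
tcp_rot: [1.0, 0.029, 0.001, -0.001]
force: [1.3, 0.9, -0.5]
opening: 0.0274
```

```bash
python3 go.py .5056 -.303 .12 6.1
```

```text
t 23.18 tcp [495.7 -70.8 125.7] phi 3.3 open 27.4 F [ 1.3  0.9 -0.5]
turn [-0.1 -0.1 -2.8] shift(now) [-0.35 23.24  0.53] shift(at end axes) [-1.48 23.2   0.57]
```

Request:
carry_out(
  plan=[0,0,-1.5,-0.2,3.8,0,1,0,0,0,-0.2,3.8,0,1,0,0,0,-0.2,3.8,0,1,0,0,0,-0.2,3.8,0,1,0,0,0,-0.2,3.2,0,1,0,0,0,-0.1,2.0,0,1,0,0,0,0,0.9,0.2,1,0,0,0,0,0.3,0,1,0,0,0,0,0,0,1,0,0,0,0,0,0,1],
)

```text
clock: 24.02
tcp_pos: [0.4991, -0.3045, 0.1223]
tcp_rot: [0.999, 0.04, 0.001, -0.001]
force: [1.4, -0.2, -0.9]
opening: 0.0273
```

```bash
python3 go.py .5056 -.303 .0303 6.1
```

```text
t 24.02 tcp [ 499.1 -304.5  122.3] phi 4.6 open 27.3 F [ 1.4 -0.2 -0.9]
turn [-0.1 -0.1 -1.5] shift(now) [ 0.65 -0.08  9.2 ] shift(at end axes) [ 0.66 -0.08  9.2 ]
```

Request:
carry_out(
  plan=[0,0,-0.8,0.4,-0.1,2.5,1,0,0,-0.7,0.2,0,2.5,1,0,0,0,0,0,1.6,1,0,0,0,0,0,0.4,1,0,0,0,0,0,0,1,0,0,0,0,0,0,1],
)

```text
clock: 24.52
tcp_pos: [0.5073, -0.2957, 0.0527]
tcp_rot: [0.998, 0.058, 0.002, -0.0]
force: [0.2, 0.3, -0.4]
opening: 0.0274
```

```bash
python3 go.py .5056 -.303 .0303 6.1
```

```text
t 24.52 tcp [ 507.3 -295.7   52.7] phi 6.6 open 27.4 F [ 0.2  0.3 -0.4]
turn [-0.  -0.2  0.5] shift(now) [-0.26  0.7   2.24] shift(at end axes) [-0.25  0.71  2.24]
```

Request:
carry_out(
  plan=[0,-0.2,0.4,-0.2,0.65,0.9,1,0,0,0,0,0,0.5,1,0,0,0,0,0,0,1,0,0,0,0,0,0,1],
)

```text
clock: 24.85
tcp_pos: [0.5073, -0.3031, 0.0407]
tcp_rot: [0.999, 0.054, 0.002, 0.001]
force: [1.0, 0.0, -1.1]
opening: 0.0275
```

```bash
python3 go.py .5056 -.303 .0303 6.1
```

```text
t 24.85 tcp [ 507.3 -303.1   40.7] phi 6.2 open 27.5 F [ 1.   0.  -1.1]
turn [ 0.1 -0.2  0.1] shift(now) [-0.17 -0.03  1.04] shift(at end axes) [-0.17 -0.03  1.04]
```

Request:
carry_out(
  plan=[0.1,-0.2,0.1,-0.2,0,0.6,1,0,0,0,0,0,0.35,1,0,0,0,0,0,0.1,1,0,0,0,0,0,0,1],
)

```text
clock: 25.18
tcp_pos: [0.5053, -0.3039, 0.0299]
tcp_rot: [0.999, 0.053, 0.0, 0.001]
force: [-1.0, 2.0, 2.1]
opening: 0.0276
```

```bash
python3 go.py .5056 -.303 .0303 6.1
```

```text
t 25.18 tcp [ 505.3 -303.9   29.9] phi 6.1 open 27.6 F [-1.   2.   2.1]
turn [ 0.1 -0.  -0. ] shift(now) [ 0.04 -0.08 -0.04] shift(at end axes) [ 0.04 -0.08 -0.04]
```

Request:
carry_out(
  plan=[0,0,0,0,0,0,0,0,0,0,0,0,0,0,0,0,0,0,0,0,0,0,0,0,0,0,-2,0,0,0,0,0,0,-3.5,0,0,0,0,-1,0.5,-3.5,0,0,0,0,-3,1,-2,0,0,0,0,-3.5,2,-1,0,0,0,0,-3.5,2,0,0,0,0,0,-3.5,2,0,0],
)

```text
clock: 26.02
tcp_pos: [0.3691, -0.3921, 0.1559]
tcp_rot: [0.998, 0.058, 0.0, 0.001]
force: [0.4, -0.2, -0.4]
opening: 0.0857
```

Request:
carry_out(
  plan=[0,0,0,-3,2.5,0,0,0,0,0,-3,2.5,0,0,0,0,0,-1.5,3,0,0,0,0,0,-0.5,2,0,0,0,0,0,0,0.5,0,0,0,0,0,0,0,0,0],
)

```text
clock: 26.52
tcp_pos: [0.2908, -0.5141, 0.1594]
tcp_rot: [0.999, 0.055, 0.001, 0.004]
force: [0.4, -0.1, -0.5]
opening: 0.0851
```

```bash
python3 - <<'E'
from chk import *
s=avg('side',6);t=avg('top',6)
import pickle; pickle.dump((t,s),open('c7.pkl','wb'))
f=lambda x:cv2.resize(x,(400,333),interpolation=cv2.INTER_CUBIC)
a=s['frame'][110:210,185:305];b=t['frame'][100:200,266:386]
cv2.imwrite('pics/c7.png',np.hstack([cv2.resize(x,(400,334),interpolation=cv2.INTER_CUBIC) for x in(a,b)]))
g=lambda c:c['frame'].mean(2)
chk(t,'top',np.clip((75-g(t))/40,0,1),SH['relay'],.003,(-.0735,-.1))
print(get_state()['tcp_pos'],get_state()['clock'])
E
```

```text
top world [336.7  72.2] tray [-199.8  290.5] yaw-tray -8.4 cost 56.5
[ 0.29155939 -0.51287076  0.15960815] 27.1167
```

View pics/c7.png

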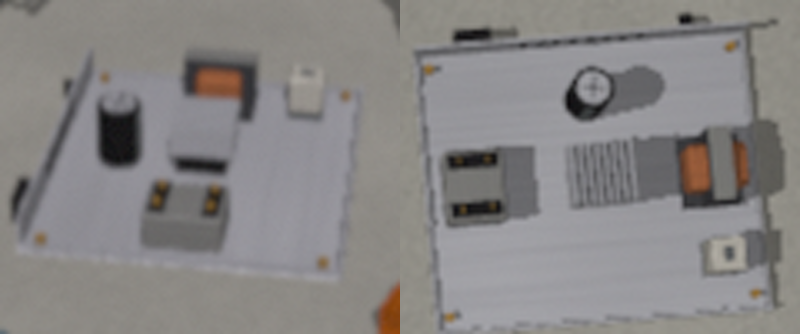

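All four parts stand in the tray (top panel: capacitor (593,87), heat sink (603,172), relay (724,254)). One enlarged view for precise offsets.

```bash
python3 - <<'E'
from chk import *
import pickle
t,s=pickle.load(open('c7.pkl','rb'))
f=lambda im,x,y:cv2.resize(im[y:y+37,x:x+50],(400,296),interpolation=cv2.INTER_CUBIC)
o=[(t,305,112),(t,340,160),(s,210,130),(s,245,115)]
P=[f(c['frame'],x,y) for c,x,y in o]
# overlay ideal outlines at the camera's own tray frame
def draw(i,name,sh,tr,z0):
    c,x,y=o[i]; p=O[name]+R@np.array(tr)
    for z in (z0,z0+sh[1]):
        q=pts(p[0],p[1],a,(sh[0],0,sh[2]),z); q=q[:len(q)//2]
        if sh[2]=='b': q=q[[0,1,3,2]]
        uv=(proj(c,q)-[x,y]+.5)*8-.5; cv2.polylines(P[i],[np.round(uv).astype(int)],True,(0,255,0) if z>z0 else (0,0,255),1)
draw(0,'top',SH['bigc'],(.0685,0),.003);draw(0,'top',SH['sink'],(0,0),.023)
draw(1,'top',SH['relay'],(-.0735,-.1),.003)
draw(2,'side',SH['bigc'],(.0685,0),.003);draw(2,'side',SH['sink'],(0,0),.023);draw(2,'side',SH['rect'],(0,0),.003)
draw(3,'side',SH['relay'],(-.0735,-.1),.003)
cv2.imwrite('pics/c8.png',np.vstack([np.hstack(P[:2]),np.hstack(P[2:])]))
E
```

```text
(no output)
```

View pics/c8.png

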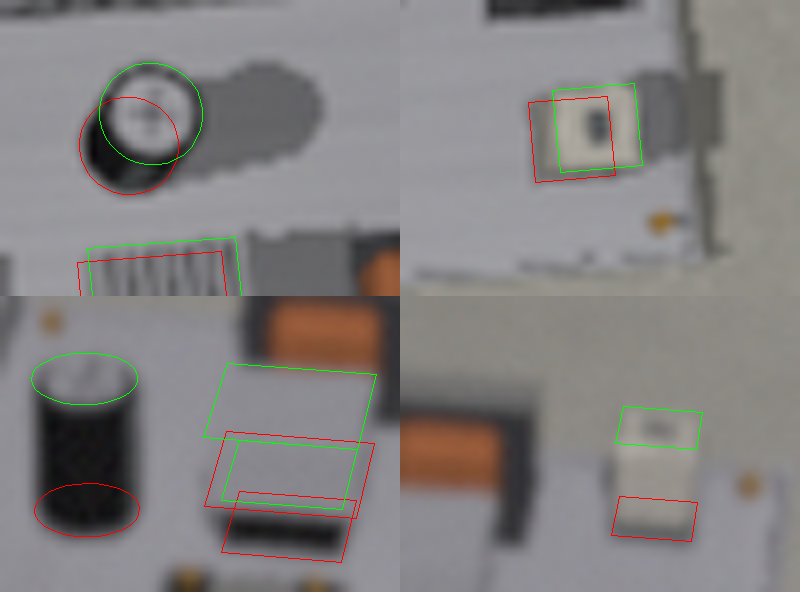

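The overlays match. The relay and capacitor sit on their ideal outlines within about 1 mm, and the heat sink within about 2 mm, level and square. Handing in.

```bash
python3 -c "
from workcell import *
print(hand_in())"
```

```text
the job is handed in; nothing more can be done
None
```

All four parts are in the tray, upright and placed in the order asked: rectifier, heat sink on top of it, big capacitor, then relay. I handed the job in at about 27 s of the 104 s allowed. I did not move the small capacitor, the fan or the red and orange look-alikes.

My last checks laid the ideal outlines over both camera views:

- **Rectifier:** about 0.5 mm from the middle, measured before the heat sink went on.
- **Big capacitor and relay:** within about 1 mm of their targets in that overlay.
- **Heat sink:** flat and square on the rectifier, probably 1–2 mm towards the front of the tray. The views disagree on this: an early top-view reading gave about 3 mm, while a side view showed it overhanging evenly on both sides.
- **Automatic fits:**
  - The last relay fit failed because it used a dark-colour mask on a white part, so I judged the relay from the overlay.
  - The capacitor fits matched poorly and read about 1 mm (top) and 4 mm (side) off, so I relied on the overlay there too.
  - The side fit of the rectifier gave a doubtful angle. The top fit showed it 1.6° off square.

The highest force I saw at the wrist was about 8 N, when the rectifier touched down.

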